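Hang a painted replica on the bent drying rail

TASK

Pick up the carrier with the painted fish replica by its blue fin, thread its brass bushing over the free end of the bent drying rail, and slide it round the hand-made bend by feel, never pressing it hard against the rod. On the last straight, press it gently against the red stop collar, with about 10 newtons for a second, to be sure that it is home; then let go and leave it hanging upright on that straight, with the paints and tools on the bench undisturbed.

Things in the scene. Friction and masses are not known exactly. Their poses are not given: they have to be found in the camera images.
- rail: fixed bent drying rail: smooth steel rod, 10 mm diameter, level, axis 150 mm above the bench, carried by a post at one end, free at the other. Origin on the bench under the post, z up; the last straight (tail) runs along x from -135 mm to the post at 0, at y = 0, and the carrier travels on it towards +x. From the free tip: 60 mm straight entry, bend, tail
- rail_tip (a point): centre of the rod's free end, whose rounding stands out 5 mm farther. Its x axis points along the straight entry, the way the carrier travels. The bend that joins entry and tail is hand-made: it turns left (counter-clockwise from above), 157 mm long, 75 degrees and 120 mm radius on average, but tighter or wider by up to 0.12 rad at each of four places, unmeasured: follow it by feel
- post: the rail's upright post, 18 mm diameter, 160 mm high, on a 100 mm disc foot; origin and axes as rail. It carries the red stop collar (25 mm diameter, 12 mm long, on the tail, rigidly clamped): the collar's face towards the carrier lies anywhere from 60 to 95 mm before the post's axis, different each time and not measured: find it by feel or sight
- carrier: loose carrier, 180 to 310 g: aluminium tray 80 x 62 mm with a green and yellow fish replica fixed on it, a 62 mm wide frame over it, on that a brass bushing bored along x, topped by a blue fin. Origin at the centre of the underside, z up. Alike both ways round: either end may lead. Heaviest below the bore, so it hangs upright on the rod
- bore (a point): middle of the brass bushing's bore, 85 mm above the carrier's underside. Bore round, 14 mm diameter, along x, open at both ends; the bushing is 26 mm long (end faces 13 mm either way) and 25 mm in outside diameter. Gripped by the fin, the carrier gives about 1 mm for every few newtons on the bushing
- fin (a point): where to grip the upright blue fin from above, fingers closing along y: 35 mm above the bore axis. The fin is 26 mm along x, 10 mm thick in y, and stands from 97 to 135 mm above the carrier's underside
- paint_pot: bystander: green glass paint pot with white cap, 44 mm diameter, 60 mm high; origin under its centre. Leave it alone
- amber_pot: bystander: amber pot with black cap, 36 mm diameter, 65 mm high; origin under its centre. Leave it alone
- brush: bystander: paint brush lying on the bench, 170 mm long; origin under its middle. Leave it alone
- airbrush: bystander: chrome airbrush lying on the bench, about 160 mm long, 40 mm wide; origin near its paint cup. Leave it alone

How it is judged:
By the outcome, as a careful person would: the job done as asked, in the order asked, and still so for the second after the job is handed in, with the robot touching nothing.
It also fails if it takes over 72 s, if anything falls off the work surface, if the arm or the gripper's body presses on something with over 40 N, if the wrist force passes 120 N, or if a joint passes its speed limit or range.

ROBOT

A 6-joint arm with a two-finger parallel gripper is mounted at the origin on the work surface. World frame = base frame: x ahead of the robot, y to its left, z up, the work surface at z = 0. Lengths are in m, angles in rad, forces in N, time in s.
With the tool pointing down it reaches from about 0.375 to 0.975 m from the base axis. Payload 3.8 kg.
Tool frame: the origin (TCP) lies midway between the tips of the shut fingers; the grasp point (between the pads) lies 19 mm behind it; z points along the fingers, y is the line along which they close (so a half turn about z gives the same grasp; the last joint's range is limited). The gripper opens to 88 mm and grips with 3 to 60 N. Pads are 18 mm wide; open, the fingers measure 123 mm over their backs; the gripper's body (75 mm by 187 mm) begins 45 mm behind the grasp point.
Start: joints at [-1.34, 0.264, 1.604, -0, 1.274, -0.037], TCP at [0.179, -0.651, 0.239] pointing down, gripper open.
Joint ranges: [-2.63, 2.63], [-0.94, 2.18], [0.31, 2.57], [-1.31, 4.45], [0, 2.66], [-2.55, 2.55]. Speed limits (rad/s): [2.57, 2.57, 3.14, 3.14, 3.14, 3.14].

INTERFACE

Orientations are given as a rotation vector (axis times angle).
In Python, from cell import manip, inverse_kinematics, cams, order gives the robot as it stands. Calls block until the motion is done:
- manip.move_pose(position, orientation): joint-space move of the TCP to a pose.
- manip.move_linear(position, rate=0.15, rot=None): straight line of the TCP; rot=None keeps the orientation; rate is the mean speed in m/s.
- manip.set_joints(angles): joint-space move.
- manip.set_gripper(opening, force=None): finger opening in m; force is the grip in N (None keeps the last); returns when the fingers have stopped.
- manip.dwell(seconds).
- inverse_kinematics(position, orientation): joint angles nearest the present ones, or None.
- manip.state(): the state.
- cams.capture(name): name is "scene" or "side" or "wrist"; returns a dict with "image" (420x560x3 uint8, blue, green, red), "z_map" (420x560 float32, m along the optical axis (not along the pixel's ray), 0 where there is no reading), "intrinsics" (3x3 intrinsics, pixels), "position" and "orientation" of the camera in the world; the wrist camera has in their place "T_tool_cam" (4x4, takes a point from camera to tool coordinates, whose origin is the TCP and whose axes are the flange's). Camera axes: x right, y down, z forward; pixel columns grow to the right and rows downward; lengths in m; the calibration is good to about 2 mm. A picture is of the moment at which its call begins: read the wrist's pose just before it.
A pose or a line that the arm cannot do raises manip.IKError and nothing moves.
- order.close_job(): hands the job in; it is judged then, once.
The state is a dict: "clock": time; "joint_pos": joint angles; "joint_velocities": joint speeds; "tau": joint torques, N m; "tool_pos": TCP position; "tcp_rot": TCP orientation; "contact_force": force on the tool from outside, world axes, zero at the start; "moment": the same for the moment, N m; "gripper_width": finger opening in m; "grasp_force": force on a finger pad.
Only numpy, scipy, OpenCV 4.12 (cv2) and the standard library are available. Lean on these libraries where they do the work, as an engineer would, in place of code of your own. Each camera call takes 0.05 s, during which the arm holds its last target. There are 200 camera calls.

## Working session

There is one attempt and no reset: what is moved stays moved. The work goes in short steps, each a Python script; the robot and the scene stay as the last script left them, time stands still between calls to the robot, and variables do not carry over. Pictures are saved under pics/ and viewed, at most 10 in all, crops included, and the job is handed in when it is done.

```bash
ls; mkdir -p pics; python3 - <<'E'
from cell import manip,cams
import cv2,numpy as np,pickle
s=manip.state();print({k:np.round(v,3) for k,v in s.items()})
for n in("scene","side"):
    c=cams.capture(n);cv2.imwrite(f"pics/{n}0.png",c["image"]);pickle.dump(c,open(f"{n}.pkl","wb"))
    print(n,np.round(c["position"],3),np.round(c["orientation"],3),c["intrinsics"].round(1).tolist(),(c["z_map"]>0).mean())
E
```

```text
pics
{'clock': np.float64(0.0), 'joint_pos': array([-1.34 ,  0.265,  1.605, -0.   ,  1.274, -0.037]), 'joint_velocities': array([-0.001, -0.001, -0.   , -0.001, -0.002, -0.   ]), 'tau': array([-4.0000e-03, -5.0212e+01, -3.5687e+01,  7.3000e-02,  2.9000e-02,
       -0.0000e+00]), 'tool_pos': array([ 0.178, -0.65 ,  0.237]), 'tcp_rot': array([-3.111, -0.419,  0.   ]), 'contact_force': array([-0.592,  0.028,  1.232]), 'moment': array([-0.01 , -0.02 ,  0.036]), 'grasp_force': np.float64(0.0), 'gripper_width': np.float64(0.088)}
scene [0.954 0.379 0.991] [-1.038 -2.649  0.767] [[472.3, 0.0, 282.4], [0.0, 472.3, 210.6], [0.0, 0.0, 1.0]] 0.9960586734693877
side [0.355 0.772 1.013] [-0.437  2.797 -1.089] [[480.9, 0.0, 273.3], [0.0, 480.9, 216.5], [0.0, 0.0, 1.0]] 0.9959481292517007
```

```bash
python3 -c "
import cv2,numpy as np
a=cv2.imread('pics/scene0.png');b=cv2.imread('pics/side0.png')
print(a.shape)"
```

```text
(420, 560, 3)
```

View pics/scene0.png

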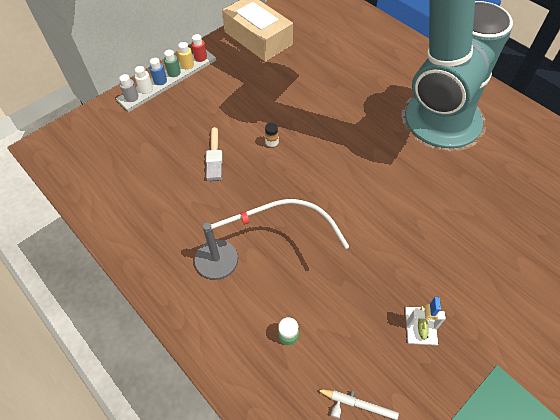

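View pics/side0.png

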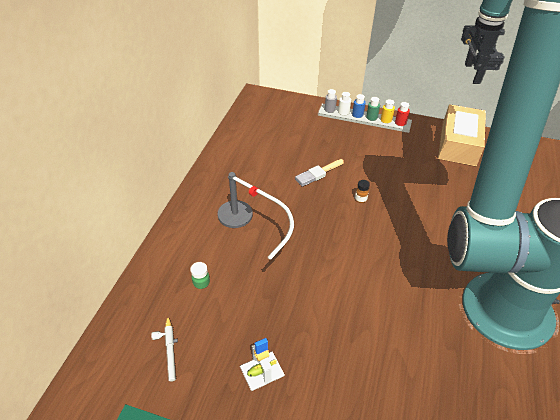

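The scene view shows the post at (210,240), the red collar at (245,217), the rail tip at (346,246) and the carrier at (423,325) with its blue fin at (436,305). In the side view they are at (233,195), (253,190), (270,257) and (262,370), with the fin at (261,346).

```bash
cat > h.py <<'E'
import numpy as np,cv2,pickle
from scipy.spatial.transform import Rotation as R
def load(n): return pickle.load(open(n+".pkl","rb"))
def rays(c,uv):
    uv=np.asarray(uv,float).reshape(-1,2);K=c["intrinsics"]
    d=np.c_[(uv[:,0]-K[0,2])/K[0,0],(uv[:,1]-K[1,2])/K[1,1],np.ones(len(uv))]
    return d@R.from_rotvec(c["orientation"]).as_matrix().T
def onplane(c,uv,z):
    d=rays(c,uv);p=np.asarray(c["position"]);return p+d*((z-p[2])/d[:,2])[:,None]
def cloud(c,m):
    v,u=np.nonzero(m&(c["z_map"]>0));return np.c_[u,v],np.asarray(c["position"])+rays(c,np.c_[u,v])*c["z_map"][v,u][:,None]
E
python3 - <<'E'
from h import *
np.set_printoptions(precision=4,suppress=True)
roi={"scene":((400,290,450,350),(205,190,355,255)),"side":((235,330,290,395),(225,165,300,265))}
for n in roi:
    c=load(n);im=c["image"].astype(int);hsv=cv2.cvtColor(c["image"],cv2.COLOR_BGR2HSV).astype(int)
    def box(b):
        m=np.zeros(im.shape[:2],bool);m[b[1]:b[3],b[0]:b[2]]=1;return m
    A,B=map(box,roi[n])
    blue=A&(hsv[...,0]>100)&(hsv[...,0]<130)&(hsv[...,1]>120)
    uv,P=cloud(c,blue);top=P[:,2]>P[:,2].max()-.006
    print(n,"blue",len(P),P.min(0),P.max(0),"centroid",P.mean(0),"top",P[top].mean(0),np.unique(P[:,2].round(3)))
    white=A&(hsv[...,1]<60)&(hsv[...,2]>140)
    uv,P=cloud(c,white);t=P[:,2]<.02;print(" tray",t.sum(),cv2.minAreaRect((P[t,:2]*1000).astype(np.float32)),P[t,2].mean())
    rod=B&(hsv[...,1]<70)&(hsv[...,2]>150)
    uv,P=cloud(c,rod);k=abs(P[:,2]-.153)<.02;print(" rod",k.sum(),"z med",np.median(P[k,2]))
    Q=onplane(c,uv[k],.15);np.save(n+"_rod.npy",Q)
    red=B&((hsv[...,0]<6)|(hsv[...,0]>174))&(hsv[...,1]>180)&(hsv[...,2]>110)
    uvr,Pr=cloud(c,red);Qr=onplane(c,uvr,.15);np.save(n+"_red.npy",Qr);print(" red",len(Pr),Pr.mean(0),Qr.mean(0),uvr.min(0),uvr.max(0))
    # foot: dark grey circle
    ft=(hsv[...,2]<110)&(hsv[...,1]<60)
    uv,P=cloud(c,ft&box((185,160,260,285)));f=P[:,2]<.03
    print(" foot",f.sum(),cv2.minEnclosingCircle((P[f,:2]*1000).astype(np.float32)), P[f].mean(0));f=P[:,2]>.1;print(" posttop",P[f].mean(0),f.sum())
    # rod centreline ordered about rough order
    d=Q[:,:2];print(" rod ext",d[np.argmin(uv[k][:,0]) if 0 else d[:,0].argmin()],d[d[:,0].argmax()],d[d[:,1].argmin()],d[d[:,1].argmax()])
import math
cv=np.zeros((600,800,3),np.uint8)
for n,col in(("scene",(0,255,0)),("side",(0,0,255))):
    for f in("rod","red"):
        Q=np.load(f"{n}_{f}.npy")
        for x,y,_ in Q: cv2.circle(cv,(int((x-.55)*1800+100),int(550-(y+.1)*1800)),2,col if f=="rod" else (255,200,0),-1)
cv2.imwrite("pics/rod.png",cv)
Q=np.load("scene_rod.npy");print(Q.min(0),Q.max(0))
for n in("paint","amber"):pass
E
```

```text
scene blue 150 [0.5074 0.3217 0.0201] [0.5361 0.3579 0.139 ] centroid [0.5221 0.3331 0.1243] top [0.5195 0.3326 0.1354] [0.02  0.1   0.101 0.102 0.103 0.105 0.108 0.109 0.11  0.111 0.112 0.113
 0.114 0.115 0.116 0.117 0.118 0.119 0.12  0.121 0.122 0.123 0.124 0.125
 0.126 0.127 0.128 0.129 0.13  0.131 0.132 0.133 0.134 0.135 0.136 0.137
 0.138 0.139]
 tray 591 ((508.97509765625, 339.8857727050781), (84.39567565917969, 86.52662658691406), 43.88420867919922) 0.005994020166344458
 rod 720 z med 0.1539786249738721
 red 7 [ 0.6758 -0.0506  0.154 ] [ 0.6744 -0.0528  0.15  ] [241 213] [248 223]
 foot 304 ((677.4009399414062, -185.8583984375), 168.03260803222656) [ 0.7425 -0.1028  0.0113]
 posttop [ 0.7452 -0.0822  0.1287] 108
 rod ext [0.5362 0.0578] [ 0.7457 -0.0909] [ 0.7322 -0.0914] [0.5656 0.1397]
side blue 152 [ 0.5063  0.2749 -0.0026] [0.557  0.3476 0.1377] centroid [0.5169 0.3367 0.1218] top [0.518  0.3352 0.1337] [-0.003  0.099  0.1    0.101  0.102  0.103  0.104  0.105  0.106  0.107
  0.108  0.109  0.11   0.111  0.112  0.113  0.114  0.115  0.116  0.117
  0.118  0.119  0.12   0.121  0.123  0.124  0.125  0.126  0.127  0.128
  0.129  0.13   0.131  0.132  0.133  0.134  0.135  0.136  0.137  0.138]
 tray 620 ((529.2354736328125, 321.97802734375), (82.26177215576172, 97.94854736328125), 42.848453521728516) 0.004981388590947606
 rod 449 z med 0.1521396228348153
 red 64 [ 0.6686 -0.0484  0.1528] [ 0.6697 -0.0511  0.15  ] [249 186] [257 196]
 foot 152 ((747.7073974609375, -100.50989532470703), 66.53087615966797) [ 0.7294 -0.0877  0.0092]
 posttop [ 0.7394 -0.0806  0.1286] 80
 rod ext [0.5357 0.0512] [ 0.7487 -0.101 ] [ 0.7487 -0.101 ] [0.5657 0.1421]
[ 0.5362 -0.0914  0.15  ] [0.7457 0.1397 0.15  ]
```

```bash
cat >> h.py <<'E'
def down(yaw): return (R.from_euler('z',yaw)*R.from_euler('x',np.pi)).as_rotvec()
def wrist(cams,manip):
    s=manip.state();c=cams.capture("wrist");T=np.eye(4);T[:3,:3]=R.from_rotvec(s["tcp_rot"]).as_matrix();T[:3,3]=s["tool_pos"]
    W=T@c["T_tool_cam"];c["position"]=W[:3,3];c["orientation"]=R.from_matrix(W[:3,:3]).as_rotvec();return c
E
python3 - <<'E'
from h import *
from cell import manip,cams
np.set_printoptions(precision=4,suppress=True)
for n,p,y in(("wr",[.63,.02,.43],1.57),("wc",[.515,.335,.36],1.57)):
    manip.move_pose(p,down(y));manip.dwell(.3)
    c=wrist(cams,manip);pickle.dump(c,open(n+".pkl","wb"));cv2.imwrite(f"pics/{n}.png",c["image"])
    print(manip.state()["clock"],manip.state()["joint_pos"],c["T_tool_cam"],c["intrinsics"][0])
E
python3 -c "
import cv2,numpy as np
a=cv2.imread('pics/wr.png');b=cv2.imread('pics/wc.png')
cv2.imwrite('pics/both.png',cv2.resize(np.hstack([a,b]),(800,300),interpolation=cv2.INTER_AREA))"
```

```text
3.3667 [-0.0082  0.1249  1.4251  0.      1.5917 -0.007 ] [[ 0.0005 -0.9463 -0.3232  0.0847]
 [ 1.      0.0001  0.0011  0.0004]
 [-0.001  -0.3232  0.9463 -0.1462]
 [ 0.      0.      0.      1.    ]] [357.8308   0.     280.3656]
5.0083 [ 0.5349  0.0997  1.5763 -0.      1.4654  0.5369] [[ 0.0005 -0.9463 -0.3232  0.0847]
 [ 1.      0.0001  0.0011  0.0004]
 [-0.001  -0.3232  0.9463 -0.1462]
 [ 0.      0.      0.      1.    ]] [357.8308   0.     280.3656]
```

View pics/both.png

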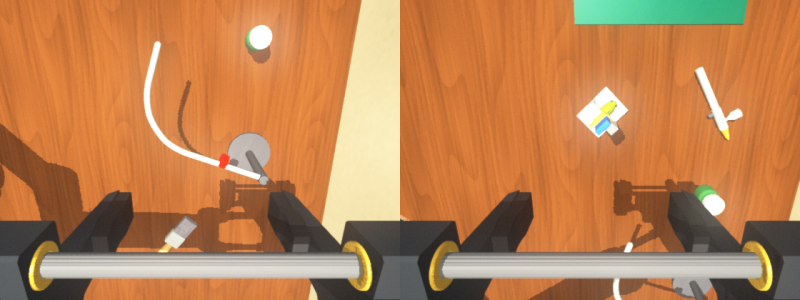

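The left half shows the rail from its tip at about (220,60) full-res round to the collar at (313,225) and the post at (370,250). The right half shows the carrier, with its tray rotated about 45° at (282,155) and the blue fin at (284,178).

```bash
cat > path.py <<'E'
import numpy as np
def path(p,s):  # p: tipx,tipy,heading,4 turns ; s arclength from tip -> x,y,heading
    s=np.atleast_1d(s);g=np.arange(-.02,.40,.0005);q=.157/4
    k=np.zeros_like(g)
    for i in range(4): k[(g>=.06+i*q)&(g<.06+(i+1)*q)]=p[3+i]/q
    h=np.concatenate([[0],np.cumsum(k[:-1])*.0005])+p[2]
    x=np.concatenate([[0],np.cumsum(np.cos(h[:-1]))*.0005]);y=np.concatenate([[0],np.cumsum(np.sin(h[:-1]))*.0005])
    i0=np.argmin(abs(g));x+=p[0]-x[i0];y+=p[1]-y[i0]
    return np.c_[np.interp(s,g,x),np.interp(s,g,y),np.interp(s,g,h)]
E
python3 - <<'E'
from h import *
from path import path
from scipy.optimize import least_squares
from scipy.spatial import cKDTree
np.set_printoptions(precision=4,suppress=True)
c=load("wr");hsv=cv2.cvtColor(c["image"],cv2.COLOR_BGR2HSV).astype(int)
m=np.zeros(hsv.shape[:2],bool);m[50:262,190:385]=1
rod=m&(hsv[...,1]<50)&(hsv[...,2]>190)
n,lab,st,_=cv2.connectedComponentsWithStats(rod.astype(np.uint8));print(st[1:])
v,u=np.nonzero(rod&(lab>0)&(st[lab,4]>40));Q=onplane(c,np.c_[u,v],.15)
red=m&((hsv[...,0]<7)|(hsv[...,0]>173))&(hsv[...,1]>170);v,u=np.nonzero(red);Qr=onplane(c,np.c_[u,v],.15)
print(len(Q),"red",len(Qr),Qr.mean(0))
post=np.array([.745,-.1])
def fit(Q,w=1):
    def f(p):
        P=path(p,np.arange(0,.352,.001))[:,:2];d,i=cKDTree(P).query(Q)
        t=np.gradient(P,axis=0);t/=np.linalg.norm(t,axis=1)[:,None];e=Q-P[i]
        l=t[i,0]*e[:,1]-t[i,1]*e[:,0];l=np.where(d<.012,l,.012)
        a=e[:,0]*t[i,0]+e[:,1]*t[i,1]
        return np.r_[l/.003/np.sqrt(len(Q)/30),(p[3:]-.327)/.07]
    return least_squares(f,[.566,.140,-1.92]+[.327]*4,diff_step=1e-3)
out={}
for nm,q in(("wr",Q),("scene",np.load("scene_rod.npy")),("side",np.load("side_rod.npy"))):
    q=q[:,:2]
    r=fit(q);p=r.x;e=path(p,[0,.352]);t=path(p,np.arange(-.02,.1,.0005))
    # tip: extent along heading
    h=p[2];near=q[np.linalg.norm(q-p[:2],axis=1)<.04];a=(near-p[:2])@[np.cos(h),np.sin(h)]
    H=e[1,2];red={"wr":Qr}.get(nm);red=np.load(nm+"_red.npy") if red is None else red
    ra=(red[:,:2]-e[1,:2])@[np.cos(H),np.sin(H)]
    print(nm,p,"sum",p[3:].sum(),"end",e[1],"tipmin a",np.sort(a)[:3],"cost",r.cost,"red along",ra.min(),ra.max()); out[nm]=p
pickle.dump(out,open("fit.pkl","wb"))
# post top in wr: dark disc near end; foot
for nm,z,b in(("wr",.16,(350,235,385,265)),):
    g=(hsv[...,2]<170)&(hsv[...,1]<60);mm=np.zeros_like(g);mm[b[1]:b[3],b[0]:b[2]]=1;v,u=np.nonzero(g&mm);print("post",onplane(c,[[u.mean(),v.mean()]],z),len(u))
# carrier
c=load("wc");hsv=cv2.cvtColor(c["image"],cv2.COLOR_BGR2HSV).astype(int);m=np.zeros(hsv.shape[:2],bool);m[110:210,235:325]=1
blue=m&(hsv[...,0]>90)&(hsv[...,0]<130)&(hsv[...,1]>100)
uv,P=cloud(c,blue);print("blue",len(P),"mean",P.mean(0),P[:,2].max())
t=P[:,2]>.129;print(" top",cv2.minAreaRect((P[t,:2]*1000).astype(np.float32)),t.sum(),P[t].mean(0))
t=np.ones(len(P),bool)&(P[:,2]>.09);cc=P[t,:2]-P[t,:2].mean(0);w,V=np.linalg.eigh(cc.T@cc);print(" pca",V[:,1],np.sqrt(w/len(cc)))
tray=m&(hsv[...,1]<60)&(hsv[...,2]>150);uv,P=cloud(c,tray);t=P[:,2]<.015
r=cv2.minAreaRect((P[t,:2]*1000).astype(np.float32));print(" tray",r,t.sum(),cv2.boxPoints(r))
cv2.imwrite("pics/car.png",cv2.resize(np.hstack([c["image"][105:215,230:330],cv2.merge([(tray*255).astype(np.uint8)[105:215,230:330]]*3)]),None,fx=4,fy=4))
E
```

```text
[[ 349   50   32   19  499]
 [ 202   58  106  175 1860]
 [ 315  187   63   65 1870]
 [ 358  190    6   11   24]
 [ 365  192    1    1    1]
 [ 372  197    1    1    1]
 [ 365  199    2    2    2]
 [ 372  199    1    1    1]
 [ 363  201    1    1    1]
 [ 375  202    1    1    1]
 [ 374  207    2    1    2]
 [ 373  209    1    1    1]
 [ 370  210    2    1    2]
 [ 369  212    3    3    5]
 [ 364  247   10   10   67]]
4296 red 218 [ 0.6723 -0.0537  0.15  ]
wr [ 0.5699  0.1452 -1.9217  0.3737  0.3902  0.4128  0.4149] sum 1.5916926288964828 end [ 0.7348 -0.0834 -0.3301] tipmin a [0.0054 0.0056 0.0058] cost 120.51483823626293 red along -0.07759622235600688 -0.06005129550730805
scene [ 0.568   0.1449 -1.9205  0.361   0.3933  0.4148  0.4117] sum 1.5807155391678374 end [ 0.7316 -0.0854 -0.34  ] tipmin a [0.0058 0.0065 0.007 ] cost 20.043740856229984 red along -0.07129196125058397 -0.06177422103891575
side [ 0.5647  0.144  -1.8872  0.3703  0.4037  0.4062  0.3712] sum 1.5514799443063119 end [ 0.7357 -0.0843 -0.3357] tipmin a [0.0016 0.0029 0.0039] cost 19.2476742010234 red along -0.08684925854890613 -0.06076673638400298
post [[ 0.7351 -0.0724  0.16  ]] 169
blue 283 mean [0.5198 0.3355 0.1306] 0.13694722852966212
 top ((520.270263671875, 333.74505615234375), (24.491724014282227, 9.660457611083984), 43.08335494995117) 213 [0.5202 0.3346 0.1345]
 pca [-0.7293 -0.6842] [0.0029 0.0071]
 tray ((524.581787109375, 327.44219970703125), (82.07537841796875, 77.64117431640625), 43.75925064086914) 1387 [[468.0928 327.0976]
 [521.7917 271.0211]
 [581.0708 327.7868]
 [527.3719 383.8633]]
```

View pics/car.png

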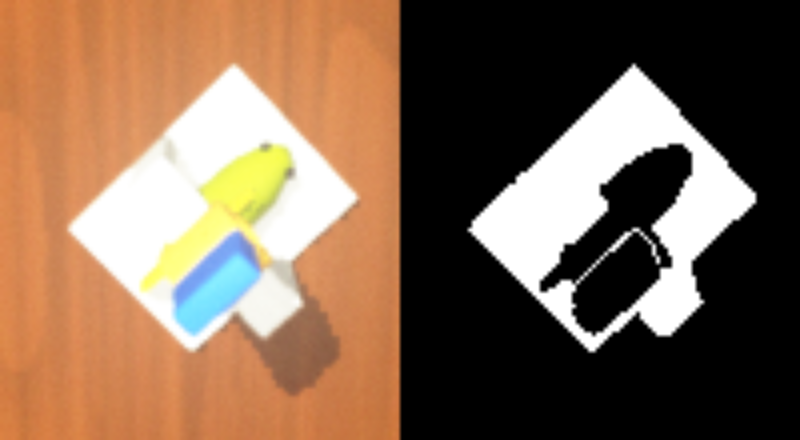

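The crop shows the fish and tray turned about 43°. The fin's top is the light blue patch, and the mask is clean apart from the frame at lower right. The rail fit needs the tip constraint, so I'll refit with it.

```bash
python3 - <<'E'
from h import *
from path import path
from scipy.optimize import least_squares
from scipy.spatial import cKDTree
np.set_printoptions(precision=4,suppress=True)
c=load("wr");hsv=cv2.cvtColor(c["image"],cv2.COLOR_BGR2HSV).astype(int)
m=np.zeros(hsv.shape[:2],bool);m[50:262,190:385]=1
rod=m&(hsv[...,1]<50)&(hsv[...,2]>190)
v,u=np.nonzero(rod);Q=onplane(c,np.c_[u,v],.15)
red=m&((hsv[...,0]<7)|(hsv[...,0]>173))&(hsv[...,1]>170);v,u=np.nonzero(red);Qr=onplane(c,np.c_[u,v],.15)
D={"wr":(Q,Qr)};D.update({n:(np.load(n+"_rod.npy"),np.load(n+"_red.npy")) for n in("scene","side")})
def fit(Q):
    p0=pickle.load(open("fit.pkl","rb"))["wr"];Q=Q[cKDTree(path(p0,np.arange(-.006,.38,.001))[:,:2]).query(Q)[0]<.012]
    def f(p):
        P=path(p,np.arange(-.01,.352,.0005))
        d,i=cKDTree(P[:,:2]).query(Q);e=Q-P[i,:2]
        l=-np.sin(P[i,2])*e[:,0]+np.cos(P[i,2])*e[:,1]
        a=np.sort((Q[np.linalg.norm(Q-p[:2],axis=1)<.04]-p[:2])@[np.cos(p[2]),np.sin(p[2])])[2]
        return np.r_[l/.002/np.sqrt(len(Q)/60),(a+.0045)/.001,(p[3:]-.327)/.12]
    return least_squares(f,p0+[.01*np.cos(p0[2]),.01*np.sin(p0[2]),0,0,0,0,0],diff_step=1e-3)
ps=[]
for nm,(q,red) in D.items():
    r=fit(q[:,:2]);p=r.x;e=path(p,.352)[0];H=e[2];ps.append(p)
    ra=(red[:,:2]-e[:2])@[np.cos(H),np.sin(H)]
    print(nm,p,"sum",p[3:].sum(),"end",e,"cost",r.cost,"red along",np.sort(ra)[[0,1,-2,-1]])
    print("  ",path(p,[0,.06,.12,.17,.217,.25]).round(4).tolist())
np.save("rail.npy",np.average(ps,axis=0,weights=[2,1,1]))
E
```

```text
wr [ 0.5647  0.1364 -1.8717  0.4132  0.4042  0.4407  0.2904] sum 1.5485240375026212 end [ 0.7441 -0.0862 -0.3222] cost 89.83168263419721 red along [-0.0872 -0.0869 -0.0701 -0.0697]
   [[0.5647, 0.1364, -1.8717], [0.5469, 0.0791, -1.8717], [0.5476, 0.02, -1.2447], [0.575, -0.021, -0.7005], [0.616, -0.0434, -0.3222], [0.6473, -0.0539, -0.3222]]
scene [ 0.5626  0.1349 -1.8692  0.4115  0.4118  0.439   0.2756] sum 1.5379163330746983 end [ 0.7423 -0.0885 -0.3303] cost 76.68613271315238 red along [-0.0822 -0.0768 -0.0734 -0.0727]
   [[0.5626, 0.1349, -1.8692], [0.545, 0.0776, -1.8692], [0.5458, 0.0186, -1.24], [0.5735, -0.0223, -0.6936], [0.6146, -0.0447, -0.3303], [0.6458, -0.0554, -0.3303]]
side [ 0.5621  0.1363 -1.8706  0.4378  0.4017  0.4391  0.2573] sum 1.5357979532092623 end [ 0.7433 -0.0867 -0.3334] cost 78.09293308058857 red along [-0.0947 -0.0945 -0.0702 -0.0687]
   [[0.5621, 0.1363, -1.8706], [0.5444, 0.0789, -1.8706], [0.5461, 0.02, -1.2202], [0.5745, -0.0204, -0.6785], [0.6157, -0.0425, -0.3334], [0.6469, -0.0533, -0.3334]]
```

```bash
python3 - <<'E'
from h import *
from cell import manip
np.set_printoptions(precision=4,suppress=True)
yaw=np.deg2rad(43.4);x,y=.5203,.3343
# fin grip 35 above bore => z=.120 ; TCP 19 mm below
manip.move_pose([x,y,.22],down(yaw))
manip.move_linear([x,y,.102],rate=.12);print(manip.state()["tool_pos"],manip.state()["contact_force"])
manip.set_gripper(0.0,40);s=manip.state();print(s["gripper_width"],s["grasp_force"],s["contact_force"],s["moment"],s["clock"])
F0=s["contact_force"]
manip.move_linear([x,y,.25],rate=.12);s=manip.state();print(s["tool_pos"],s["contact_force"],s["moment"],s["gripper_width"],s["clock"],s["joint_pos"])
E
```

```text
[0.521  0.3348 0.1031] [-0.2423  0.006  -0.114 ]
0.009647990389952298 39.99741978943348 [ 0.4878  0.8101 -0.6302] [-0.0514  0.0121  0.0134] 8.0917
[0.5197 0.3339 0.2487] [ 0.1534 -0.5916 -3.8332] [-0.0418 -0.0266  0.0199] 0.009699760365278238 9.475 [ 0.5308  0.1521  1.7192 -0.      1.2725  1.3441]
```

```bash
cat > slide.py <<'E'
from h import *
from path import path
from cell import manip,cams
import json,os
np.set_printoptions(precision=3,suppress=True)
P=np.array([0.5647,0.1364,-1.8717,0.4132,0.4042,0.4407,0.2904])
st=json.load(open("st.json")) if os.path.exists("st.json") else dict(s=-.035,lat=0,z=.1675,yaw=0,base=None)
def save(): json.dump(st,open("st.json","w"))
def target():
    x,y,h=path(P,st["s"])[0];return [x-np.sin(h)*st["lat"],y+np.cos(h)*st["lat"],st["z"]],down(h+np.pi+st["yaw"]),h
def read(n=3,dt=.03):
    a=[]
    for _ in range(n):
        manip.dwell(dt);s=manip.state();a.append(np.r_[s["contact_force"],s["moment"]])
    return np.mean(a,0),s
def feel(n=3):
    w,s=read(n);w=w-st["base"];h=path(P,st["s"])[0,2]+st["yaw"];c,sn=np.cos(h),np.sin(h)
    return np.array([c*w[0]+sn*w[1],-sn*w[0]+c*w[1],w[2],c*w[3]+sn*w[4],-sn*w[3]+c*w[4],w[5]]),s
def go(rate): t,r,_=target();manip.move_linear(t,rate=rate,rot=r)
def run(s_end,step=.005,rate=.04,lim=7,axlim=5,kl=.00015,kz=.00015,ky=.25,log=1):
    i=0
    while st["s"]<s_end-1e-6:
        st["s"]=min(st["s"]+step,s_end);go(rate);f,s=feel(3)
        if log and i%log==0: print("s %.1f F %s M %s lat %.2f z %.2f yaw %.3f t %.1f"%(st["s"]*1e3,f[:3].round(1),f[3:],st["lat"]*1e3,st["z"]*1e3,st["yaw"],s["clock"]))
        i+=1
        if np.linalg.norm(f[:3])>lim or f[0]<-axlim: print("STOP",f,st["s"]);save();return f
        d=lambda v,b:np.sign(v)*max(abs(v)-b,0)
        st["lat"]+=kl*d(f[1],.4);st["z"]+=kz*d(f[2],.4);st["yaw"]+=ky*d(f[5],.02)
    save();return f
E
python3 - <<'E'
from slide import *
c=load("side")
print("amber",onplane(c,[[362,190]],.035),"paint",onplane(c,[[200,275]],.03))
t,r,h=target()
manip.move_pose([t[0],t[1],.25],r);manip.move_linear(t,rate=.1)
w,s=read(8,.05);st["base"]=w.tolist();save();print(w,s["tool_pos"],t,s["clock"],s["joint_pos"])
for n in("scene","side"):
    c=cams.capture(n);cv2.imwrite(f"pics/{n}1.png",c["image"]);pickle.dump(c,open(n+"1.pkl","wb"))
a=cv2.imread("pics/scene1.png")[190:320,270:420];b=cv2.imread("pics/side1.png")[190:320,200:350]
cv2.imwrite("pics/pre.png",cv2.resize(np.hstack([a,b]),(800,347),interpolation=cv2.INTER_CUBIC))
E
```

```text
amber [[ 0.411 -0.262  0.035]] paint [[0.74  0.157 0.03 ]]
[-0.237  0.149 -2.793 -0.081 -0.064  0.006] [0.571 0.156 0.168] [np.float64(0.5706276679573259), np.float64(0.15550138090787397), 0.1675] 11.65 [ 0.224  0.162  1.862 -0.     1.117  0.525]
```

View pics/pre.png

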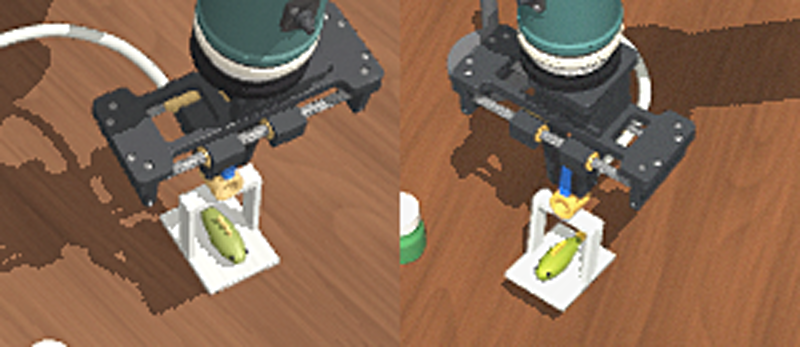

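The carrier hangs upright in the grip with the bushing just ahead of the rail tip. The tip itself is hidden behind the gripper, so I'll thread it by feel.

```bash
python3 - <<'E'
from slide import *
st["s"]=-.02
run(.03,step=.004,lim=6,axlim=3)
E
```

```text
s -16.0 F [ 0.6 -0.1  0.5] M [-0.011 -0.027 -0.017] lat 0.00 z 167.50 yaw 0.000 t 12.1
s -12.0 F [-0.1  0.3 -0.2] M [ 0.005 -0.042  0.007] lat 0.00 z 167.51 yaw 0.000 t 12.4
s -8.0 F [ 0.6  0.1 -0.3] M [-0.019 -0.018 -0.005] lat 0.00 z 167.51 yaw 0.000 t 12.8
s -4.0 F [ 0.2 -0.1 -0.3] M [-0.029 -0.026  0.021] lat 0.00 z 167.51 yaw 0.000 t 13.2
s 0.0 F [ 0.8  0.3 -0.3] M [-0.039  0.008  0.003] lat 0.00 z 167.51 yaw 0.000 t 13.5
s 4.0 F [ 0.3 -0.  -0.1] M [ 0.009 -0.017 -0.003] lat 0.00 z 167.51 yaw 0.000 t 13.8
s 8.0 F [ 0.   0.1 -0.5] M [-0.017  0.004  0.013] lat 0.00 z 167.51 yaw 0.000 t 14.2
s 12.0 F [ 0.2 -0.1 -0.2] M [-0.019 -0.057  0.007] lat 0.00 z 167.51 yaw 0.000 t 14.6
s 16.0 F [ 0.7 -0.  -1.6] M [ 0.016 -0.155 -0.014] lat 0.00 z 167.51 yaw 0.000 t 14.9
s 20.0 F [ 0.8 -0.2 -2.1] M [-0.014 -0.239 -0.036] lat 0.00 z 167.32 yaw 0.000 t 15.2
s 24.0 F [ 1.2  0.7 -2.1] M [-0.009 -0.202 -0.001] lat 0.00 z 167.07 yaw -0.004 t 15.6
s 28.0 F [ 0.7  0.6 -1.4] M [ 0.042 -0.182  0.01 ] lat 0.04 z 166.81 yaw -0.004 t 15.9
s 30.0 F [ 0.6  0.8 -1.2] M [ 0.031 -0.064  0.002] lat 0.08 z 166.66 yaw -0.004 t 16.3
```

```bash
python3 - <<'E'
from slide import *
run(.222,step=.004,lim=7,axlim=4,kl=.00018,kz=.00018)
E
```

```text
s 34.0 F [ 0.7  0.3 -1. ] M [-0.001 -0.231  0.017] lat 0.14 z 166.54 yaw -0.004 t 16.6
s 38.0 F [ 0.6  0.  -0.6] M [-0.004 -0.178 -0.016] lat 0.14 z 166.43 yaw -0.004 t 17.0
s 42.0 F [ 0.9  0.8 -0.6] M [ 0.027 -0.216 -0.006] lat 0.14 z 166.39 yaw -0.004 t 17.4
s 46.0 F [ 0.6  0.3 -0.1] M [ 0.005 -0.205 -0.003] lat 0.21 z 166.35 yaw -0.004 t 17.7
s 50.0 F [ 0.6  0.4 -0.2] M [ 0.01  -0.211  0.005] lat 0.21 z 166.35 yaw -0.004 t 18.1
s 54.0 F [ 0.8  0.6 -0.4] M [ 0.004 -0.168 -0.013] lat 0.21 z 166.35 yaw -0.004 t 18.4
s 58.0 F [ 1.1 -0.2 -0.3] M [ 0.011 -0.152  0.03 ] lat 0.24 z 166.34 yaw -0.004 t 18.8
s 62.0 F [1.5 0.5 0.1] M [ 0.029 -0.271  0.001] lat 0.24 z 166.34 yaw -0.001 t 19.1
s 66.0 F [ 1.5 -0.2 -0.1] M [ 0.011 -0.196  0.018] lat 0.26 z 166.34 yaw -0.001 t 19.4
s 70.0 F [ 1.3  0.2 -0.3] M [ 0.001 -0.179  0.024] lat 0.26 z 166.34 yaw -0.001 t 19.8
s 74.0 F [ 0.9  0.9 -0.1] M [ 0.047 -0.184  0.002] lat 0.26 z 166.34 yaw -0.000 t 20.1
s 78.0 F [ 1.1  0.7 -0.3] M [ 0.023 -0.195  0.003] lat 0.34 z 166.34 yaw -0.000 t 20.5
s 82.0 F [ 1.6  0.7 -0.4] M [ 0.067 -0.268 -0.012] lat 0.40
[... 2375 characters left out ...]
.3
s 194.0 F [0.8 0.1 0.6] M [ 0.071 -0.247  0.012] lat 0.20 z 166.74 yaw -0.003 t 30.6
s 198.0 F [ 1.1 -0.  -0. ] M [ 0.133 -0.23  -0.03 ] lat 0.20 z 166.79 yaw -0.003 t 31.0
s 202.0 F [ 1.  -0.3  0.4] M [ 0.112 -0.272 -0.027] lat 0.20 z 166.79 yaw -0.006 t 31.4
s 206.0 F [0.4 0.  0.3] M [ 0.129 -0.236  0.042] lat 0.20 z 166.79 yaw -0.007 t 31.7
s 210.0 F [ 1.5 -0.3  0.5] M [ 0.126 -0.239 -0.027] lat 0.20 z 166.79 yaw -0.002 t 32.0
s 214.0 F [ 1.1 -0.5 -0. ] M [ 0.081 -0.244 -0.028] lat 0.20 z 166.80 yaw -0.004 t 32.4
s 218.0 F [ 0.9 -0.1  0.4] M [ 0.101 -0.274 -0.032] lat 0.18 z 166.80 yaw -0.006 t 32.8
s 222.0 F [ 0.9 -0.6  0.1] M [ 0.111 -0.224  0.001] lat 0.18 z 166.80 yaw -0.009 t 33.1
```

```bash
python3 - <<'E'
from slide import *
run(.242,step=.005,lim=7,axlim=4)
f=run(.275,step=.002,rate=.02,lim=9,axlim=2.5,kl=.0001,kz=.0001,ky=.1)
# press: regulate to 10 N
t0=None
for i in range(60):
    f,s=feel(2);F=-f[0]
    print("s %.2f F %s M %s t %.2f"%(st["s"]*1e3,f[:3].round(1),f[3:],s["clock"]))
    if F>8.5 and t0 is None: t0=s["clock"]
    if t0 and s["clock"]-t0>1.5: break
    e=10-F
    if abs(e)>.8: st["s"]+=float(np.clip(e*.00012,-.0006,.0006));go(.02)
    if st["s"]>.29 or np.linalg.norm(f[1:3])>8: print("abort");break
st["s_press"]=st["s"];save()
E
```

```text
s 227.0 F [ 0.8 -0.6  0.1] M [ 0.111 -0.247  0.021] lat 0.14 z 166.80 yaw -0.009 t 33.5
s 232.0 F [ 1.  -0.5  0.4] M [ 0.079 -0.297 -0.012] lat 0.11 z 166.80 yaw -0.008 t 33.9
s 237.0 F [ 0.9 -0.6  0.7] M [ 0.079 -0.221 -0.027] lat 0.09 z 166.80 yaw -0.008 t 34.2
s 242.0 F [ 1.  -0.1  0.8] M [ 0.092 -0.222  0.033] lat 0.07 z 166.84 yaw -0.010 t 34.6
s 244.0 F [ 0.4 -0.3  0.3] M [ 0.051 -0.143  0.002] lat 0.07 z 166.90 yaw -0.007 t 35.0
s 246.0 F [-0.4 -0.4  0.2] M [ 0.039 -0.023 -0.011] lat 0.07 z 166.90 yaw -0.007 t 35.3
s 248.0 F [-0.  -0.7  0.5] M [ 0.043 -0.047 -0.047] lat 0.07 z 166.90 yaw -0.007 t 35.6
s 250.0 F [-0.  -0.4  0.5] M [ 0.046 -0.083 -0.003] lat 0.04 z 166.91 yaw -0.010 t 36.0
s 252.0 F [ 0.3 -0.3 -0.1] M [ 0.062 -0.043 -0.038] lat 0.04 z 166.92 yaw -0.010 t 36.4
s 254.0 F [ 0.3 -0.4  0. ] M [ 0.017 -0.083 -0.011] lat 0.04 z 166.92 yaw -0.011 t 36.7
s 256.0 F [-4.9 -1.1  2.2] M [0.01  0.765 0.016] lat 0.04 z 166.92 yaw -0.011 t 37.0
STOP [-4.904 -1.102  2.209  0.01   0.765  0.016] 0.256
s 256.00 F [-5.4 -1.4  2.2] M [-0.011  0.745 -0.02 ] t 37.12
s 256.55 F [-6.4 -1
[... 503 characters left out ...]
-0.038  1.478  0.005] t 38.97
s 257.69 F [-9.4 -2.4  5.3] M [-0.039  1.474  0.006] t 39.03
s 257.69 F [-9.4 -1.4  5.3] M [-0.044  1.499 -0.001] t 39.10
s 257.69 F [-9.6 -1.2  5.2] M [-0.011  1.468 -0.005] t 39.17
s 257.69 F [-9.4 -1.2  5. ] M [-0.038  1.44  -0.018] t 39.23
s 257.69 F [-8.9 -1.1  5. ] M [-0.075  1.46  -0.024] t 39.30
s 257.82 F [-9.3 -0.9  5.7] M [-0.048  1.532  0.016] t 39.62
s 257.82 F [-9.3 -1.1  6.1] M [-0.025  1.517 -0.002] t 39.68
s 257.82 F [-9.5 -1.6  5.8] M [-0.052  1.529 -0.002] t 39.75
s 257.82 F [-9.2 -0.6  5.9] M [-0.078  1.526  0.003] t 39.82
s 257.82 F [-9.5 -0.5  4.6] M [-0.045  1.505  0.006] t 39.88
s 257.82 F [-9.2 -1.3  6.4] M [-0.059  1.517  0.02 ] t 39.95
```

```bash
python3 - <<'E'
from slide import *
for s_ in(.2565,.2548):
    st["s"]=s_;go(.01)
f,s=feel(3);print("off",f,s["clock"])
for i in range(9):
    if f[2]>2: break
    st["z"]-=.0004;go(.01);f,s=feel(3);print(st["z"],f[:3].round(1))
manip.set_gripper(.03);f,s=feel(2);print("open",f[:3],s["gripper_width"])
manip.set_gripper(.06)
t,r,h=target();manip.move_linear([t[0],t[1],.24],rate=.1);manip.dwell(.3)
# retreat up/left for the cameras
manip.move_pose([t[0]-.1,t[1]-.2,.32],r);manip.dwell(.3);print(manip.state()["clock"])
a=cams.capture("scene")["image"];b=cams.capture("side")["image"]
cv2.imwrite("pics/end.png",cv2.resize(np.hstack([a[120:360,150:420],b[120:360,130:400]]),(800,356),interpolation=cv2.INTER_CUBIC))
E
```

```text
off [-1.879 -0.673  0.083  0.002  0.211  0.018] 40.65
0.16652172344959199 [-2.7 -0.9  2.7]
open [0.621 0.315 2.779] 0.029850014628719976
44.5833
```

View pics/end.png

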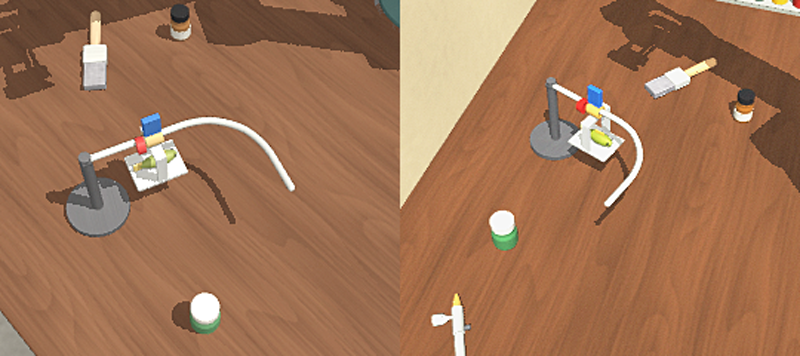

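The carrier hangs upright on the tail, with its bushing against the red collar at about (145,143). The pots, brush and airbrush are where they were, and the robot is clear.

```bash
python3 -c "
from cell import order;print(order.close_job())"
```

```text
the job is handed in; nothing more can be done
None
```

The carrier is threaded and slid round the bend, was pressed home on the red collar at about 9.4 N for just over a second, and now hangs upright on the last straight; the final pictures show the bench items undisturbed, and the job was handed in at about 45 s.

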